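# Swing the meter board round its pivot pin and latch it

## Robot

A 6-joint arm with a two-finger parallel gripper is mounted at the origin on the work surface. World frame = base frame: x ahead of the robot, y to its left, z up, the work surface at z = 0. Lengths are in m, angles in rad, forces in N, time in s.
With the tool pointing down it reaches from about 0.225 to 0.875 m from the base axis. Payload 3.4 kg.
Tool frame: the origin (TCP) lies at the very end of the fingers, on their centre line; the grasp point (between the pads) lies 19 mm behind it; z points along the fingers, y is the direction in which the jaws open and shut (so a half turn about z gives the same grasp; the last joint's range is limited). The gripper opens to 85 mm and grips with 20 to 120 N. Pads are 22 mm wide; open, the fingers measure 114 mm over their backs; the gripper's body (76 mm by 85 mm) begins 54 mm behind the grasp point. The pads swing forward as they close: fully open they stand 13 mm farther back than shut.
Start: joints at [-1.441, 0.276, 1.505, -0, 1.361, -0.121], TCP at [0.143, -0.557, 0.231] pointing down, gripper open.
Joint ranges: [-2.89, 2.89], [-0.75, 2.08], [0.22, 2.7], [-1.18, 4.32], [0.11, 2.71], [-2.7, 2.7]. Speed limits (rad/s): [2.57, 2.57, 3.14, 3.14, 3.14, 3.14].

## Interface

Orientations are given as a unit quaternion [w, x, y, z].
In Python, from rig import manip gives the robot as it stands. The module is installed in compiled form; this text tells all that it offers.
- The arm moves only by the tool carry_out, never from a script. Its argument "moves" is one flat list of numbers, 5 for each row, row after row: the opening in per cent of the stroke, from 0 (shut) to 100 (fully open), then the shift along the world's x, y, z in cm, then the turn about the world's z in rad. A call has exactly 10 rows; each row shifts and turns the commanded pose from where the row before left it; what a row does not reach is not made up. A row lasts 1/10 s, in which the tool goes at most 50 mm and 8.59 degrees, less where a joint would pass 70% of its speed; a pose out of reach is approached as far as the arm can. A call is refused whole if a number of a shift passes 5 or a number of a turn 0.15, either way. A call with a gripper value outside its range is refused whole. The fingers move at their own pace and stop on an object; "squeeze" is the grip in N (left out, the last holds). Time passes only in rows, so rows that do not move let the fingers close, or fill a call up. It gives the time, the measured TCP pose, the force and the opening at its end, in the units of the state.
- manip.get_state(): the state, without advancing time (a new reading comes with each control period).
- manip.get_image(name): name is "side" or "top" or "wrist"; returns the picture (400x640x3 uint8, red, green, blue); there is no depth.
- manip.camera_info(name): a dict with "fov_y" (degrees; the focal length in pixels is half the picture's height over the tangent of half this angle, whatever the lens; pixels are square), "cx", "cy" (the principal point, pixels), "dist" ([k1, k2, p1, p2, k3] as OpenCV has them; the pictures are not rectified), "rvec" (rotation vector, rad) and "tvec" (3), from world to camera coordinates, as OpenCV has them; the wrist camera has in their place "hand_eye" (4x4, takes a point from camera to tool coordinates, whose origin is the TCP and whose axes are the flange's). Camera axes: x right, y down, z forward; pixel columns grow to the right and rows downward; lengths in m; the calibration is good to about 2 mm. A picture is of the moment at which its call begins: read the wrist's pose just before it. camera_info takes no time and is no camera call.
- manip.sign_off(): hands the job in, once; it reports no verdict.
The state is a dict: "clock": time; "qpos": joint angles; "qd": joint speeds; "effort": joint torques, N m; "position": TCP position; "ee_rot": TCP orientation; "contact_force": force on the tool from outside, world axes, zero at the start; "moment": the same for the moment, N m; "width": finger opening in m.
Only numpy, scipy, OpenCV 4.12 (cv2) and the standard library are available. Lean on these libraries where they do the work, as an engineer would, in place of code of your own. Each camera call takes 0.05 s, during which the arm holds its last target. There are 200 camera calls.

## Task

On the metal base plate, turn the keeper clear of the board's path, then push the white meter board so that it swings about its pivot pin until its long side lies flush along the fixed stop rail, and finally turn the keeper fully back to its closed position behind the board. Slide the board flat on the plate, without lifting it and with its notch kept on the pin the whole time, and do not disturb the bottle, carton and black case.

Things in the scene. Friction and masses are not known exactly. Their poses are not given: they have to be found in the camera images.
- station: Fixed aluminium base plate, 310 x 310 x 8 mm, flat on the table. Origin: on the pivot pin's axis at table level, z up; the plate spans its own x -230..80, y -65..245 mm. It carries the pin, stop rail and keeper. Home for the board: lying along +y from the pin, its +x long side against the rail.
- pin_top (a point): Centre of the top of the fixed pivot pin (dark steel, 14 mm diameter), 38 mm above the table.
- rail (a point): Middle of the top edge of the stop rail's face: a fixed dark steel bar 100 mm long along the station's y (50 to 150 mm), 14 mm wide, its face to -x at station x=46, top 28 mm above the table.
- board: Loose flat white board 180 x 90 x 18 mm, 0.3 to 0.6 kg, top 26 mm above the table; a grey meter (54 x 100 mm, top at 44 mm) is fixed on it. Origin: underside, where the pin stands in its open end notch. +y runs along it: notched end -14.5, free end 166 mm; sides x=-45 and +45. Starts on the pin, 60 to 80 degrees counter-clockwise (from above) of home; push its -x side.
- board_notch (a point): Centre of the pin's place in the board's open U-notch, at top level. The notch is 17 mm wide, about 1.5 mm play round the pin, its bottom 8.5 mm from this point; nothing else holds the board, so dragging it along its length can pull it off the pin. It slides with dry friction.
- board_end (a point): Middle of the board's free end, top edge, 166 mm from the notch centre.
- keeper_axis (a point): Centre of the keeper's pivot, at station x=-56, y=195 mm, 28 mm above the table.
- keeper (a joint): Angle of the keeper bar. 0 = closed, at its limit: it points along the station's -y, blocks the board's path and, with the board home, stands 4 mm behind the board's -x side. Grows clockwise seen from above; at 1.57 it points along the station's -x. Range 0 to 1.6; clear of the board's sweep above 0.8. Starts 0 to 0.3. Stiff (1.6 N at the stud), stays where left.
- keeper_stud (a point): Centre of the top of the black upright stud (16 mm diameter, top 55 mm above the table) on the keeper, 50 mm from its pivot; moves with it. The keeper is a steel bar 14 mm wide reaching 62 mm from its pivot, 11 to 25 mm above the table.
- bottle: White plastic bottle, 64 mm diameter, 170 mm tall, beyond the stop rail. Bystander; origin at the centre of its underside.
- carton: Pale paper carton with an orange band, 120 x 70 x 55 mm, beside the plate on the keeper's side. Bystander; origin at the centre of its underside.
- case: Soft-edged black case, 160 x 100 x 32 mm, beside the plate on the pin's side. Bystander; origin at the centre of its underside.
Mind the look-alikes: they are no part of the job. What is shaped like the board but turquoise is not meant.

How it is judged:
On the way, in this order (a step that is already met when the one before it is completed fails the run):
1. the keeper is turned clear (past 0.8 rad) (value of joint keeper above 0.8 rad), for 0.1 s.
2. the board lies home along the rail (within 0.06 rad, notch within 7 mm of the pin), with the keeper still clear (angle between the y axis of board and the y axis of station, either way round below 0.06 rad and y of board_end in the frame of station above 0.1 m and horizontal distance between board and pin_top below 0.007 m and value of joint keeper above 0.6 rad), for 0.2 s.
At the end, for the whole second after the job is handed in: The board rests along the stop rail, parallel to it within 0.06 rad (3.4 degrees), free end away from the pin, notch centre within 7 mm of the pin's axis; the keeper is closed to within 0.15 rad (angle between the y axis of board and the y axis of station, either way round below 0.06 rad and y of board_end in the frame of station above 0.1 m and horizontal distance between board and pin_top below 0.007 m and value of joint keeper below 0.15 rad and linear speed of board below 0.01 m/s); the robot touches nothing.
It fails at once if the board is lifted or tipped (height (world z) of board above 0.02 m or angle between board's own z axis and vertical above 0.15 rad).
It fails at once if the board's notch leaves the pin (over 15 mm off) (horizontal distance between board and pin_top above 0.015 m).
It fails at once if the bottle is disturbed (moved over 25 mm) (distance of bottle from where it was at the start of the episode above 0.025 m).
It fails at once if the carton is disturbed (moved over 25 mm) (distance of carton from where it was at the start of the episode above 0.025 m).
It fails at once if the case is disturbed (moved over 25 mm) (distance of case from where it was at the start of the episode above 0.025 m).
It also fails if it takes over 64 s, if anything falls off the work surface, if the arm or the gripper's body presses on something with over 40 N, if the wrist force passes 120 N, or if a joint passes its speed limit or range.

## Working session

There is one attempt and no reset: what is moved stays moved. The work goes in short steps, Python scripts to look and compute and a tool call to move; the robot and the scene stay as the last step left them, time stands still between calls to the robot, and variables do not carry over. Pictures are saved under pics/ and viewed, about 8 in all and at most 12, crops included, and the job is handed in when it is done.

Besides the shell and the picture viewer there is one more tool, called as a command line: name --argument value ..., lists and objects as JSON in quotes. carry_out: Moves the arm, as the interface text tells. Its arguments: {"type":"object","properties":{"moves":{"type":"array","items":{"type":"number"}},"squeeze":{"type":"number"}},"required":["moves"]}

```bash
mkdir -p pics; cat > h.py <<'E'
import numpy as np, cv2
from rig import manip
def cam(n):
    c=manip.camera_info(n); f=200/np.tan(np.radians(c['fov_y'])/2)
    return c,np.array([[f,0,c['cx']],[0,f,c['cy']],[0,0,1]]),np.array(c['dist'],float)
def toz(n,px,z):
    c,K,d=cam(n); u=cv2.undistortPoints(np.array(px,float).reshape(-1,1,2),K,d).reshape(-1,2)
    R=cv2.Rodrigues(np.array(c['rvec'],float))[0]; t=np.array(c['tvec'],float).ravel()
    o=-R.T@t; r=np.c_[u,np.ones(len(u))]@R
    return o+r*((z-o[2])/r[:,2])[:,None]
def proj(n,P):
    c,K,d=cam(n); return cv2.projectPoints(np.array(P,float).reshape(-1,3),np.array(c['rvec'],float),np.array(c['tvec'],float),K,d)[0].reshape(-1,2)
def snap(n,f):
    im=cv2.cvtColor(manip.get_image(n),cv2.COLOR_RGB2BGR); cv2.imwrite('pics/'+f,im); return im
E
python3 - <<'E'
from h import *
print(manip.get_state())
a=snap('top','t0.png'); b=snap('side','s0.png')
for n in('top','side'): print(manip.camera_info(n))
E
```

```text
{'clock': 0.0, 'qpos': array([-1.44097241e+00,  2.76596822e-01,  1.50616308e+00,  2.34934289e-05,
        1.36070026e+00, -1.20999290e-01]), 'qd': array([ 0.00074435,  0.00201342,  0.00015159,  0.00062685, -0.00038744,
        0.0007114 ]), 'effort': array([ 1.78496786e-03, -4.16763926e+01, -2.45802963e+01, -4.95109873e-07,
        1.10570889e-02, -1.59130019e-05]), 'position': array([ 0.14264841, -0.55646424,  0.23042674]), 'ee_rot': array([-9.33797121e-04,  9.92146142e-01,  1.25080620e-01,  7.36600118e-06]), 'contact_force': array([ 0.57390201, -0.37762378, -1.12219095]), 'moment': array([ 0.04363774, -0.02713868, -0.04713921]), 'width': 0.08527985358768668}
{'fov_y': 50.980626241579984, 'cx': 321.5331156727805, 'cy': 196.7464180048665, 'dist': array([-0.02188278,  0.        ,  0.        ,  0.        ,  0.        ]), 'rvec': array([ 2.11256619, -2.1496051 ,  0.14310325]), 'tvec': array([0.01151671, 0.53738418, 1.11760365])}
{'fov_y': 48.47219469761034, 'cx': 325.26632381395535, 'cy': 196.6901638165012, 'dist': array([-0.10117517,  0.        ,  0.        ,  0.        ,  0.        ]), 'rvec': array([ 0.73923189, -2.37864198,  1.33147162]), 'tvec': array([0.43248264, 0.20072914, 1.1041555 ])}
```

View pics/t0.png

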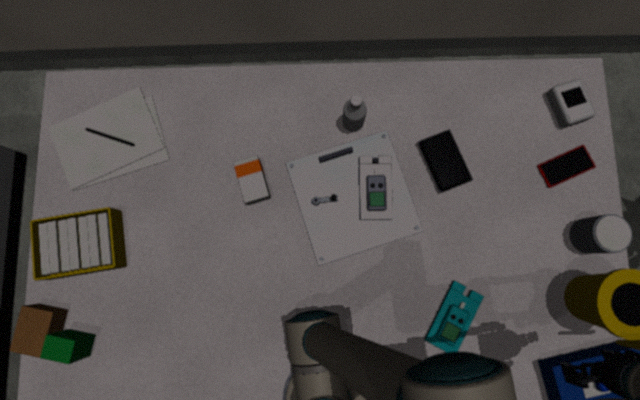

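View pics/s0.png

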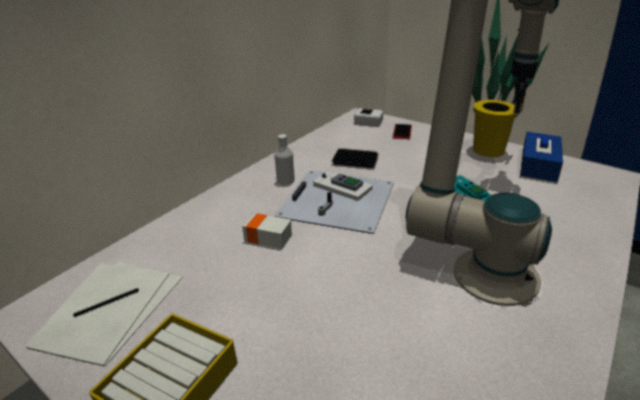

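The top view shows the plate around (355,197). The white board with its meter is at (376,188), the pin end at about (376,160), the rail at (336,155) and the keeper at (323,200). Candidates for the board are the white one at (376,188) and the turquoise one at (455,315), which I reject by colour and because it lies off the plate. Other dark shapes are the black case at (445,160), the dark red case at (566,166) and the pen at (110,137). The next step is a close crop.

```bash
python3 - <<'E'
from h import *
im=cv2.imread('pics/t0.png')[120:270,275:425]
im=cv2.convertScaleAbs(im,alpha=1.5)
cv2.imwrite('pics/c0.png',cv2.resize(im,(600,600),interpolation=cv2.INTER_CUBIC))
E
```

```text
(no output)
```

View pics/c0.png

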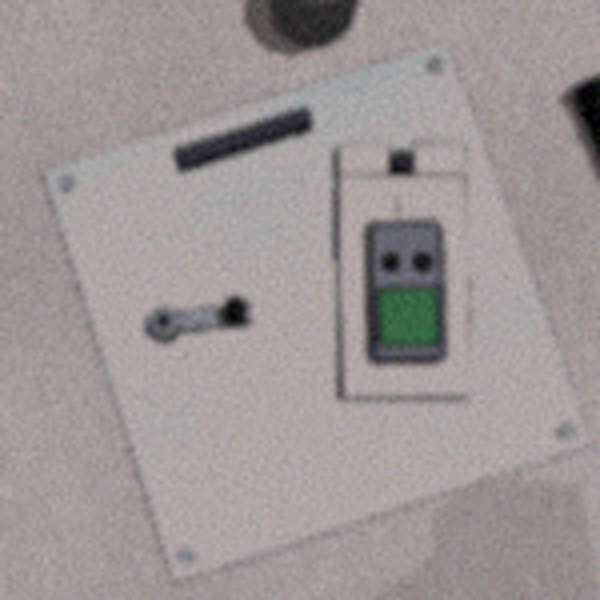

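The crop confirms it. In crop pixels the pin is at (401,161), the keeper pivot at (163,322), the stud at (236,310) and the rail's lower face edge runs (180,170)–(312,126). The plate corners are at (45,172), (440,47), (590,445) and (175,578).

```bash
python3 - <<'E'
from h import *
g=lambda p:np.array(p,float)/4+[275,120]
C=toz('top',g([(45,172),(440,47),(590,445),(175,578)]),.008)[:,:2]
S=np.array([(80,245),(80,-65),(-230,-65),(-230,245)])/1000.
# rigid fit station->world
a=S-S.mean(0);b=C-C.mean(0);th=np.arctan2((a[:,0]*b[:,1]-a[:,1]*b[:,0]).sum(),(a*b).sum())
R=np.array([[np.cos(th),-np.sin(th)],[np.sin(th),np.cos(th)]]);t=C.mean(0)-R@S.mean(0)
print('th',th,'t',t,'res mm',1000*(S@R.T+t-C))
w=lambda p:(np.array(p)-t)@R*1000
pin=toz('top',g([(401,161)]),.038);kp=toz('top',g([(163,322)]),.028);st=toz('top',g([(236,310)]),.055)
be=toz('top',g([(342,397),(467,397),(338,150)]),.026)
rl=toz('top',g([(182,170),(312,126)]),.028)
for n,p in(('pin',pin),('kp',kp),('stud',st),('boardcorners',be),('rail',rl)):print(n,p.round(4)[:,:2].tolist(),'station',w(p[:,:2]).round(1).tolist())
E
```

```text
th 0.2985508921920372 t [ 0.63968431 -0.15051101] res mm [[ 0.72456309  3.98419172]
 [ 4.68428026 -4.32612464]
 [-0.69915872 -2.1032066 ]
 [-4.70968464  2.44513952]]
pin [[0.6388, -0.15]] station [[-0.7, 0.7]]
kp [[0.5294, 0.0188]] station [[-55.7, 194.2]]
stud [[0.5327, -0.0321]] station [[-67.4, 144.7]]
boardcorners [[0.4747, -0.1046], [0.4732, -0.1911], [0.6507, -0.1071]] station [[-144.1, 92.4], [-171.1, 10.2], [23.3, 38.3]]
rail [[0.6379, 0.0038], [0.668, -0.089]] station [[43.7, 148.0], [45.2, 50.4]]
```

```bash
cat >> h.py <<'E'
TH=0.2986; T0=np.array([.6390,-.1502])
RS=np.array([[np.cos(TH),-np.sin(TH)],[np.sin(TH),np.cos(TH)]])
W=lambda p:RS@(np.array(p)/1000.)+T0
def st():
    s=manip.get_state(); q=s['ee_rot']; yaw=2*np.arctan2(q[2],q[1]); yaw=(yaw+np.pi)%(2*np.pi)-np.pi
    p=s['position']; return s,np.r_[p,yaw],np.r_[RS.T@(p[:2]-T0)*1000,p[2]*1000,yaw-TH]
def plan(wps,cur=None):
    """wps: station x,y mm, z mm, yaw rel. station; prints world shifts cm"""
    c=st()[1] if cur is None else cur
    for x,y,z,a in wps:
        n=np.r_[W((x,y)),z/1000,a+TH]; d=n-c; c=n
        print((d[:3]*100).round(2),d[3].round(3))
def show():
    s,w,p=st(); print('t',s['clock'],'world',w.round(4),'station',p.round(3),'F',s['contact_force'].round(1),'width',round(s['width'],4))
E
python3 - <<'E'
from h import *
show()
plan([(-20,133,130,0),(-20,133,36,0)])
# bystanders
for n,p in(('bottle',(352,128)),('carton',(253,185)),('case',(446,162))): print(n,(RS.T@(toz('top',[p],.02)[0,:2]-T0)*1000).round())
E
```

```text
t 0.1 world [ 0.1426 -0.5565  0.2305  0.2508] station [-5.93939e+02 -2.42340e+02  2.30514e+02 -4.80000e-02] F [ 0.7 -0.   0.4] width 0.0854
[ 43.81  52.76 -10.05] 0.048
[ 0.   0.  -9.4] 0.0
bottle [115.  29.]
carton [ 44. 349.]
case [ -64. -192.]
```

carry_out --moves '[0,2.2,2.6,0,0,0,2.2,2.6,0,0,0,2.2,2.6,0,0,0,2.2,2.6,0,0,0,2.2,2.6,0,0,0,2.2,2.6,0,0,0,2.2,2.6,0,0,0,2.2,2.6,0,0,0,2.2,2.6,0,0,0,2.2,2.6,0,0.05]' --squeeze 20

```text
clock: 1.1
position: [0.3632, -0.2957, 0.231]
ee_rot: [-0.0, 0.989, 0.15, -0.0]
contact_force: [0.1, -0.5, -0.5]
width: -0.0001
```

carry_out --moves '[0,2.2,2.6,0,0,0,2.2,2.6,0,0,0,2.2,2.6,0,0,0,2.2,2.6,0,0,0,2.2,2.6,0,0,0,2.2,2.6,-2,0,0,2.2,2.6,-2,0,0,2.2,2.6,-2,0,0,2.2,2.6,-2,0,0,2.0,3.4,-2,0]'

```text
clock: 2.1
position: [0.5816, -0.0285, 0.1301]
ee_rot: [0.0, 0.989, 0.15, -0.0]
contact_force: [0.3, -0.6, 0.0]
width: 0.0002
```

```bash
python3 - <<'E'
from h import *
show(); plan([(-20,133,130,0),(-20,133,36,0)]); print(manip.get_state()['qpos'])
E
```

```text
t 2.1 world [ 0.5816 -0.0285  0.1301  0.3002] station [-1.90820e+01  1.33248e+02  1.30105e+02  2.00000e-03] F [ 0.3 -0.6  0. ] width 0.0002
[-0.08 -0.05 -0.01] -0.002
[ 0.   0.  -9.4] 0.0
[-1.67948940e-01  3.59233759e-01  1.64507000e+00 -7.45250805e-04
  1.13732533e+00  1.10300490e+00]
```

carry_out --moves '[0,0,0,-2,0,0,0,0,-2,0,0,0,0,-2,0,0,0,0,-2,0,0,0,0,-1.4,0,0,0,0,0,0,0,0,0,0,0,0,0,0,0,0,0,0,0,0,0,0,0,0,0,0]'

```text
clock: 3.1
position: [0.5812, -0.0291, 0.0381]
ee_rot: [0.0, 0.989, 0.15, 0.001]
contact_force: [-0.0, 0.7, 0.5]
width: 0.0001
```

```bash
python3 - <<'E'
from h import *
show()
q=[]
for t in np.linspace(.2,1.45,9):
    q.append((-56-50*np.sin(t)+21*np.cos(t),195-50*np.cos(t)-21*np.sin(t),36,0))
print(np.round(q,0)[:,:2].tolist())
plan(q)
im=snap('wrist','w1.png'); cv2.imwrite('pics/w1.png',cv2.convertScaleAbs(im,alpha=1.4))
E
```

```text
t 3.1 world [ 0.5812 -0.0291  0.0381  0.3008] station [-1.96290e+01  1.32719e+02  3.81470e+01  2.00000e-03] F [-0.   0.7  0.5] width 0.0001
[[-45.0, 142.0], [-54.0, 141.0], [-62.0, 141.0], [-71.0, 143.0], [-78.0, 146.0], [-86.0, 150.0], [-93.0, 155.0], [-98.0, 161.0], [-103.0, 168.0]]
[-2.73  0.11 -0.21] -0.002
[-0.77 -0.34  0.  ] 0.0
[-0.82 -0.22  0.  ] 0.0
[-0.84 -0.09  0.  ] 0.0
[-0.85  0.04  0.  ] 0.0
[-0.83  0.17  0.  ] 0.0
[-0.79  0.3   0.  ] 0.0
[-0.73  0.42  0.  ] 0.0
[-0.66  0.53  0.  ] 0.0
```

View pics/w1.png

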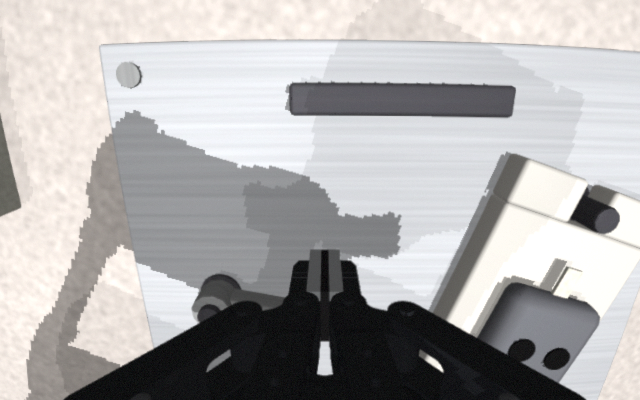

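The wrist view shows the shut fingers at (325,260), the keeper pivot at (220,300) with its bar running behind the fingers, and the board and pin to the right at (600,215), clear of the tool. Next I push the stud.

carry_out --moves '[0,-1.4,0.05,0,0,0,-1.3,0.05,0,0,0,-0.8,-0.3,0,0,0,-0.8,-0.2,0,0,0,-0.85,-0.1,0,0,0,-0.85,0.05,0,0,0,-0.8,0.2,0,0,0,-0.8,0.3,0,0,0,-0.7,0.4,0,0,0,-0.7,0.5,0,0]'

```text
clock: 4.15
position: [0.4898, -0.0197, 0.0373]
ee_rot: [0.0, 0.989, 0.15, -0.0]
contact_force: [1.4, -1.7, 0.1]
width: 0.0001
```

```bash
python3 - <<'E'
from h import *
show()
im=snap('top','t1.png')[120:270,275:425]
cv2.imwrite('pics/c1.png',cv2.resize(cv2.convertScaleAbs(im,alpha=1.5),(600,600),interpolation=cv2.INTER_CUBIC))
E
```

```text
t 4.15 world [ 0.4898 -0.0197  0.0373  0.301 ] station [-1.04242e+02  1.68660e+02  3.72530e+01  2.00000e-03] F [ 1.4 -1.7  0.1] width 0.0001
```

View pics/c1.png

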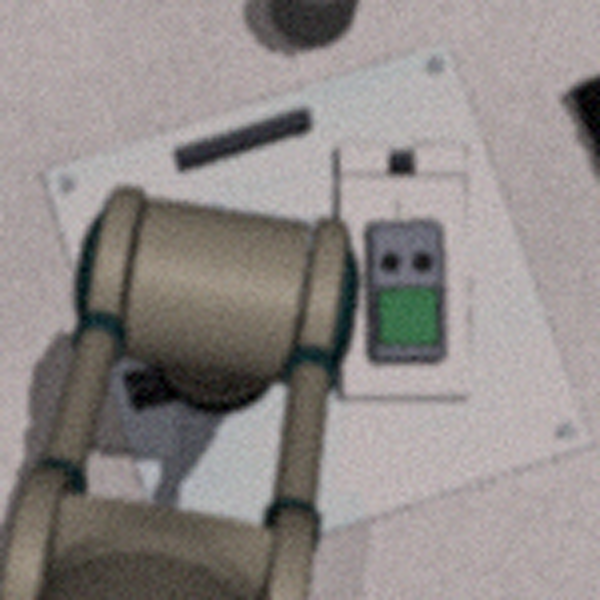

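```bash
python3 - <<'E'
from h import *
p=lambda f,x,y:(x*np.cos(f)-y*np.sin(f),x*np.sin(f)+y*np.cos(f))
f=1.258
s=p(f,-78,115)
plan([(-94,155,38,0),(-94,155,130,0),(*s,110,f),(*s,15,f)])
print(s)
print('push')
c=np.r_[W(s),.015,f+TH]
q=[(*p(f,-60,115),15,f)]+[(*p(a,-57,115),15,a) for a in np.linspace(f,0,19)]
plan(q,c)
E
```

```text
[ 1.57 -1.11  0.09] -0.003
[0.  0.  9.2] 0.0
[  1.93 -19.68  -2.  ] 1.258
[ 0.   0.  -9.5] 0.0
(np.float64(-133.42202960052416), np.float64(-38.82733595389794))
push
[0.03 1.8  0.  ] 0.0
[0.  0.3 0. ] 0.0
[-0.36  0.82  0.  ] -0.07
[-0.3   0.85  0.  ] -0.07
[-0.24  0.86  0.  ] -0.07
[-0.18  0.88  0.  ] -0.07
[-0.12  0.89  0.  ] -0.07
[-0.06  0.9   0.  ] -0.07
[0.01 0.9  0.  ] -0.07
[0.07 0.89 0.  ] -0.07
[0.13 0.89 0.  ] -0.07
[0.19 0.88 0.  ] -0.07
[0.25 0.86 0.  ] -0.07
[0.31 0.84 0.  ] -0.07
[0.37 0.82 0.  ] -0.07
[0.43 0.79 0.  ] -0.07
[0.48 0.76 0.  ] -0.07
[0.53 0.72 0.  ] -0.07
[0.58 0.68 0.  ] -0.07
[0.63 0.64 0.  ] -0.07
```

carry_out --moves '[0,0.8,-0.6,0,0,0,0.8,-0.5,1,0,0,0,0,2.5,0,0,0,0,3,0,0,0,-1,2.7,0.1,0,0.3,-3,0,0.14,0,0.3,-3,0,0.14,0,0.3,-3,0,0.14,0,0.3,-3,0,0.14,0,0.3,-3,0,0.14]'

```text
clock: 5.2
position: [0.5216, -0.192, 0.129]
ee_rot: [-0.001, 0.851, 0.525, -0.0]
contact_force: [1.2, 0.8, -0.0]
width: 0.0
```

carry_out --moves '[0,0.2,-2,0,0.14,0,0.2,-1.7,-2,0.14,0,0,0,0,0.14,0,0,0,0,0.04,0,0,0,0,0,0,0,0,0,0,0,0,0,0,0,0,0,0,0,0,0,0,0,0,0,0,0,0,0,0]'

```text
clock: 6.2
position: [0.5258, -0.2274, 0.1094]
ee_rot: [0.0, 0.711, 0.704, 0.0]
contact_force: [0.7, 0.7, 0.3]
width: -0.0001
```

```bash
python3 - <<'E'
from h import *
show(); plan([(-133.4,-38.8,110,1.258),(-133.4,-38.8,15,1.258)])
im=snap('top','t2.png')[120:270,275:425]
cv2.imwrite('pics/c2.png',cv2.resize(cv2.convertScaleAbs(im,alpha=1.5),(600,600),interpolation=cv2.INTER_CUBIC))
E
```

```text
t 6.2 world [ 0.5258 -0.2274  0.1094  1.5609] station [-130.956  -40.5    109.45     1.262] F [0.7 0.7 0.3] width -0.0001
[-0.28  0.09  0.06] -0.004
[ 0.   0.  -9.5] 0.0
```

View pics/c2.png

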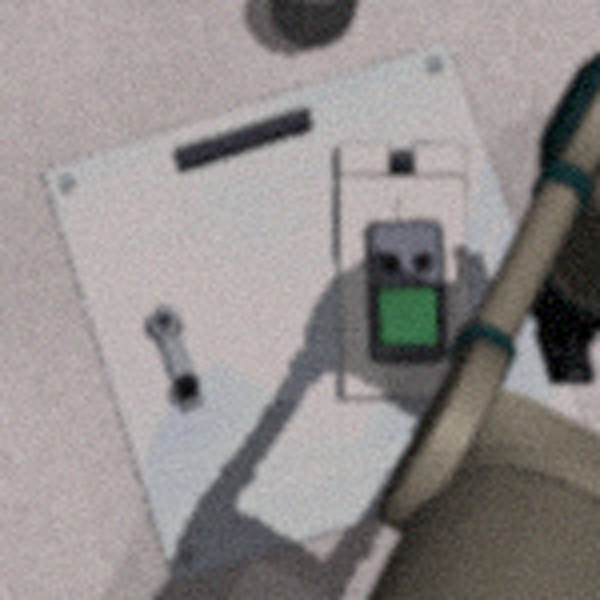

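The keeper now points along station -x, with its stud at crop (185,388), about 1.5 rad. The board has not moved. I descend and push.

carry_out --moves '[0,-0.2,0,-2,0,0,0,0,-2,0,0,0,0,-2,0,0,0,0,-2,0,0,0,0,-1.4,0,0,0,0,0,0,0,0,0.6,0,0,0,0,0.6,0,0,0,0,0.6,0,0,0,0,0.3,0,0]'

```text
clock: 7.25
position: [0.524, -0.2058, 0.0161]
ee_rot: [0.001, 0.71, 0.704, 0.0]
contact_force: [0.8, -0.7, -0.2]
width: -0.0004
```

```bash
python3 - <<'E'
from h import *
show()
p=lambda f,x,y:(x*np.cos(f)-y*np.sin(f),x*np.sin(f)+y*np.cos(f))
plan([(*p(a,-57,115),15,a) for a in (1.258,1.2)])
E
```

```text
t 7.25 world [ 0.524  -0.2058  0.0161  1.5615] station [-126.278  -19.287   16.097    1.263] F [ 0.8 -0.7 -0.2] width -0.0004
[-0.08  0.02 -0.11] -0.005
[-0.3   0.68  0.  ] -0.058
```

carry_out --moves '[0,-0.37,0.82,0,-0.07,0,-0.3,0.85,0,-0.07,0,-0.24,0.86,0,-0.07,0,-0.18,0.88,0,-0.07,0,-0.12,0.89,0,-0.07,0,-0.06,0.9,0,-0.07,0,0,0.9,0,-0.07,0,0.07,0.89,0,-0.07,0,0,0,0,0,0,0,0,0,0]'

```text
clock: 8.25
position: [0.512, -0.1365, 0.0157]
ee_rot: [0.0, 0.877, 0.481, 0.0]
contact_force: [0.7, 0.0, -0.3]
width: 0.0
```

```bash
python3 - <<'E'
from h import *
show()
p=lambda f,x,y:(x*np.cos(f)-y*np.sin(f),x*np.sin(f)+y*np.cos(f))
plan([(*p(a,-57,115),15,a) for a in np.linspace(1.258,0,19)[8:]])
im=snap('top','t3.png')[120:270,275:425]
cv2.imwrite('pics/c3.png',cv2.resize(cv2.convertScaleAbs(im,alpha=1.5),(600,600),interpolation=cv2.INTER_CUBIC))
E
```

```text
t 8.25 world [ 0.512  -0.1365  0.0157  1.0028] station [-117.382   50.438   15.66     0.704] F [ 0.7  0.  -0.3] width 0.0
[-0.05  0.08 -0.07] -0.005
[0.13 0.89 0.  ] -0.07
[0.19 0.88 0.  ] -0.07
[0.25 0.86 0.  ] -0.07
[0.31 0.84 0.  ] -0.07
[0.37 0.82 0.  ] -0.07
[0.43 0.79 0.  ] -0.07
[0.48 0.76 0.  ] -0.07
[0.53 0.72 0.  ] -0.07
[0.58 0.68 0.  ] -0.07
[0.63 0.64 0.  ] -0.07
```

View pics/c3.png

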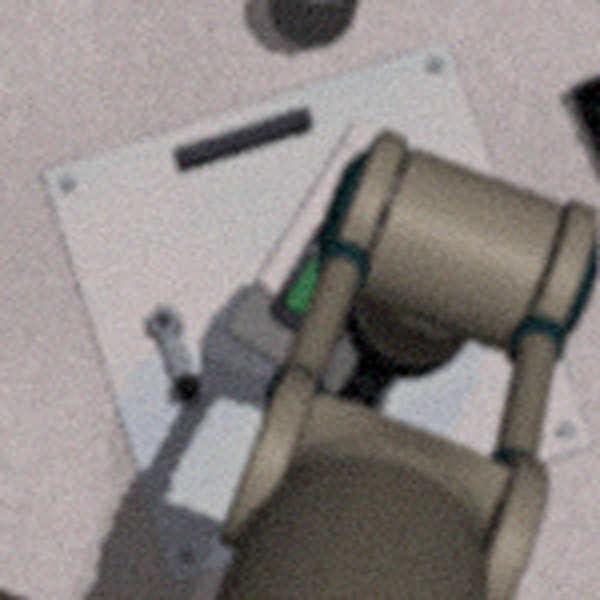

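The board is following the finger: its +x side now runs from (355,125) to (255,285) in the crop. I continue to just short of the rail.

carry_out --moves '[0,0.1,0.95,-0.05,-0.075,0,0.19,0.88,0,-0.07,0,0.25,0.86,0,-0.07,0,0.31,0.84,0,-0.07,0,0.37,0.82,0,-0.07,0,0.43,0.79,0,-0.07,0,0.48,0.76,0,-0.07,0,0.53,0.72,0,-0.07,0,0.58,0.68,0,-0.07,0,0,0,0,0]'

```text
clock: 9.3
position: [0.5442, -0.0634, 0.0148]
ee_rot: [-0.0, 0.983, 0.183, -0.0]
contact_force: [-0.3, -0.3, -0.6]
width: 0.0
```

```bash
python3 - <<'E'
from h import *
show(); plan([(-60,115,15,0),(-57,115,15,0),(-54,115,15,0)])
E
```

```text
t 9.3 world [ 0.5442 -0.0634  0.0148  0.3671] station [-6.50420e+01  1.10853e+02  1.47560e+01  6.90000e-02] F [-0.3 -0.3 -0.6] width 0.0
[0.36 0.54 0.02] -0.069
[0.29 0.09 0.  ] 0.0
[0.29 0.09 0.  ] 0.0
```

carry_out --moves '[0,0.35,0.35,0,-0.07,0,0.25,0.1,0,0,0,0.15,0.04,0,0,0,0.1,0.03,0,0,0,0.1,0.03,0,0,0,0.1,0.03,0,0,0,0,0,0,0,0,0,0,0,0,0,0,0,0,0,0,0,0,0,0]'

```text
clock: 10.3
position: [0.5552, -0.058, 0.0149]
ee_rot: [0.0, 0.989, 0.147, 0.001]
contact_force: [-1.0, -0.2, 0.2]
width: -0.0
```

```bash
python3 - <<'E'
from h import *
show()
E
```

```text
t 10.3 world [ 0.5552 -0.058   0.0149  0.2959] station [-5.30070e+01  1.12778e+02  1.49230e+01 -3.00000e-03] F [-1.  -0.2  0.2] width -0.0
```

carry_out --moves '[0,0.1,0.03,0,0,0,0,0,0,0,0,0.1,0.03,0,0,0,0,0,0,0,0,0,0,0,0,0,0,0,0,0,0,0,0,0,0,0,0,0,0,0,0,0,0,0,0,0,0,0,0,0]'

```text
clock: 11.3
position: [0.5556, -0.0574, 0.0149]
ee_rot: [0.0, 0.989, 0.148, -0.001]
contact_force: [-4.5, -1.4, 2.9]
width: -0.0002
```

```bash
python3 - <<'E'
from h import *
show()
im=snap('top','t4.png')[120:270,275:425]
cv2.imwrite('pics/c4.png',cv2.resize(cv2.convertScaleAbs(im,alpha=1.5),(600,600),interpolation=cv2.INTER_CUBIC))
E
```

```text
t 11.3 world [ 0.5556 -0.0574  0.0149  0.2961] station [-5.2459e+01  1.1320e+02  1.4866e+01 -2.0000e-03] F [-4.5 -1.4  2.9] width -0.0002
```

View pics/c4.png

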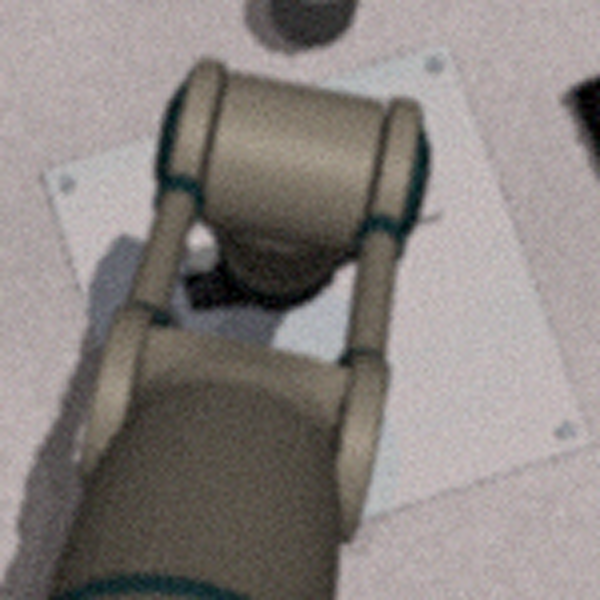

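The arm has stopped (about 5 N against 2 mm of extra command), so the board is pressed on the rail. I back off, rise and look.

carry_out --moves '[0,-0.5,-0.15,0,0,0,-1,-0.3,0,0,0,-0.5,-0.15,0,0,0,0,0,2.5,0,0,0,0,3,0,0,0,0,3,0,0,-2.5,1,3,0,0,-3,2.5,1,0,0,-3,3,0,0,0,-3,3,0,0]'

```text
clock: 12.35
position: [0.4207, 0.0324, 0.1404]
ee_rot: [0.0, 0.989, 0.147, 0.001]
contact_force: [0.4, -0.0, 1.1]
width: 0.0
```

```bash
python3 - <<'E'
from h import *
show()
p=toz('top',[np.array([185,388])/4+[275,120]],.055)[0,:2]; s=RS.T@(p-T0)*1000
print('stud',s,'ang',np.arctan2(-(s[0]+56),-(s[1]-195)))
plan([(-112,228,140,0),(-112,228,38,0)])
im=snap('top','t5.png')[120:270,275:425]
cv2.imwrite('pics/c5.png',cv2.resize(cv2.convertScaleAbs(im,alpha=1.5),(600,600),interpolation=cv2.INTER_CUBIC))
E
```

```text
t 12.35 world [0.4207 0.0324 0.1404 0.2941] station [-1.54896e+02  2.38727e+02  1.40387e+02 -4.00000e-03] F [ 0.4 -0.   1.1] width 0.0
stud [-106.85360468  193.76226768] ang 1.546462004654664
[ 4.42  0.24 -0.04] 0.004
[  0.    0.  -10.2] 0.0
```

View pics/c5.png

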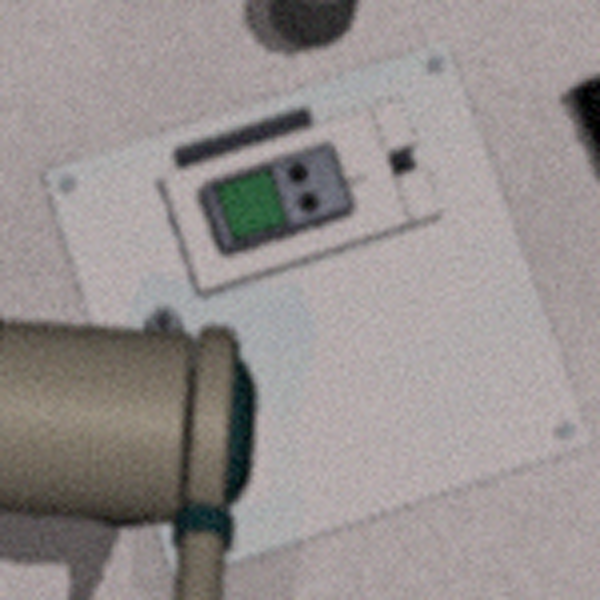

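The board is home, with its -x side running (205,295)–(440,213) and the pin in its notch at (401,161). I check the angle numerically and plan the closing push.

```bash
python3 - <<'E'
from h import *
b=toz('top',np.array([(205,295),(440,213),(163,182)])/4+[275,120],.026)[:,:2]; s=(b-T0)@RS*1000
d=s[0]-s[1]; print(s.round(1).tolist(),'board ang',np.arctan2(-d[0],d[1]))
c=np.r_[W((-112,228)),.038,TH]
q=[]
for t in np.linspace(1.55,0.1,16):
    q.append((-56-50*np.sin(t)-21*np.cos(t),195-50*np.cos(t)+21*np.sin(t),36,0))
plan(q,c)
E
```

```text
[[-45.8, 159.9], [-41.9, -15.6], [40.7, 162.9]] board ang 0.02217373774939303
[ 0.92 -1.08 -0.2 ] 0.0
[-0.02 -0.52  0.  ] 0.0
[ 0.03 -0.52  0.  ] 0.0
[ 0.09 -0.52  0.  ] 0.0
[ 0.13 -0.51  0.  ] 0.0
[ 0.18 -0.49  0.  ] 0.0
[ 0.23 -0.47  0.  ] 0.0
[ 0.27 -0.45  0.  ] 0.0
[ 0.32 -0.42  0.  ] 0.0
[ 0.35 -0.39  0.  ] 0.0
[ 0.39 -0.35  0.  ] 0.0
[ 0.42 -0.31  0.  ] 0.0
[ 0.45 -0.27  0.  ] 0.0
[ 0.47 -0.22  0.  ] 0.0
[ 0.49 -0.18  0.  ] 0.0
[ 0.51 -0.13  0.  ] 0.0
```

carry_out --moves '[0,2.2,0.2,0,0,0,2.2,0.2,0,0,0,0,0,-2,0,0,0,0,-2,0,0,0,0,-2,0,0,0,0,-2,0,0,0,0,-2.4,0,0,0,0,0,0,0,0,0,0,0,0,0,0,0,0]'

```text
clock: 13.4
position: [0.4666, 0.0356, 0.0369]
ee_rot: [0.0, 0.989, 0.147, 0.001]
contact_force: [0.3, -0.3, -0.3]
width: -0.0005
```

carry_out --moves '[0,0.4,-0.55,0,0,0,0.4,-0.55,0,0,0,0,-0.5,0,0,0,0.03,-0.5,0,0,0,0.1,-0.5,0,0,0,0.15,-0.5,0,0,0,0.2,-0.5,0,0,0,0.2,-0.5,0,0,0,0.25,-0.45,0,0,0,0,0,0,0]'

```text
clock: 14.4
position: [0.4829, -0.0107, 0.0356]
ee_rot: [0.0, 0.989, 0.147, -0.0]
contact_force: [-0.2, -0.9, -0.4]
width: 0.0003
```

```bash
python3 - <<'E'
from h import *
show()
plan([(-56-50*np.sin(t)-21*np.cos(t),195-50*np.cos(t)+21*np.sin(t),36,0) for t in np.linspace(.9,.1,9)])
E
```

```text
t 14.4 world [ 0.4829 -0.0107  0.0356  0.2956] station [-1.08190e+02  1.79219e+02  3.56390e+01 -3.00000e-03] F [-0.2 -0.9 -0.4] width 0.0003
[-0.04  0.11  0.04] 0.003
[ 0.32 -0.44  0.  ] 0.0
[ 0.36 -0.41  0.  ] 0.0
[ 0.4  -0.37  0.  ] 0.0
[ 0.43 -0.33  0.  ] 0.0
[ 0.46 -0.28  0.  ] 0.0
[ 0.49 -0.24  0.  ] 0.0
[ 0.51 -0.19  0.  ] 0.0
[ 0.53 -0.13  0.  ] 0.0
```

carry_out --moves '[0,0.28,-0.35,0,0,0,0.36,-0.4,0,0,0,0.4,-0.37,0,0,0,0.43,-0.33,0,0,0,0.46,-0.28,0,0,0,0.5,-0.24,0,0,0,0.5,-0.2,0,0,0,0.5,-0.13,0,0,0,0,0,0,0,0,0,0,0,0]'

```text
clock: 15.4
position: [0.5183, -0.0331, 0.0361]
ee_rot: [0.0, 0.989, 0.147, 0.001]
contact_force: [0.2, -0.1, -0.4]
width: 0.0002
```

```bash
python3 - <<'E'
from h import *
show()
snap('wrist','w6.png')
E
```

```text
t 15.4 world [ 0.5183 -0.0331  0.0361  0.2958] station [-8.08710e+01  1.47458e+02  3.60720e+01 -3.00000e-03] F [ 0.2 -0.1 -0.4] width 0.0002
```

View pics/w6.png

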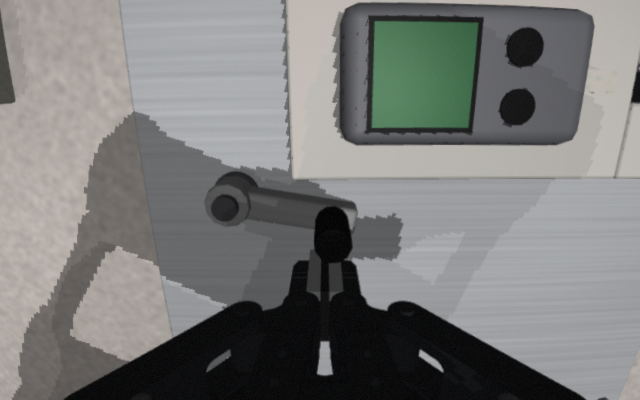

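The stud has followed the finger: in the wrist view it is at (333,230), touching the fingertip, and the keeper is close to parallel with the board edge at about 0.2 rad. It needs about 10 mm more along station +x.

carry_out --moves '[0,0.3,0.05,0,0,0,0.3,0.07,0,0,0,0.2,0.05,0,0,0,0.1,0.03,0,0,0,0.1,0.03,0,0,0,0,0,0,0,0,0,0,0,0,0,0,0,0,0,0,0,0,0,0,0,0,0,0,0]'

```text
clock: 16.45
position: [0.5269, -0.0306, 0.0358]
ee_rot: [0.0, 0.989, 0.147, -0.0]
contact_force: [-3.0, -3.6, 2.7]
width: -0.0001
```

carry_out --moves '[0,0.1,0.03,0,0,0,0,0,0,0,0,0,0,0,0,0,0,0,0,0,0,0,0,0,0,0,0,0,0,0,0,0,0,0,0,0,0,0,0,0,0,0,0,0,0,0,0,0,0,0]'

```text
clock: 17.45
position: [0.527, -0.0305, 0.0358]
ee_rot: [0.0, 0.989, 0.148, -0.001]
contact_force: [-5.0, -4.9, 3.1]
width: 0.0001
```

```bash
python3 - <<'E'
from h import *
show()
E
```

```text
t 17.45 world [ 0.527  -0.0305  0.0358  0.2963] station [-7.18720e+01  1.47327e+02  3.57850e+01 -2.00000e-03] F [-5.  -4.9  3.1] width 0.0001
```

The arm stopped at station x=-71.9 (-71.5 expected for a fully closed keeper) and the force is rising, so the keeper is at its limit. I back off, rise, move clear and check.

carry_out --moves '[0,-0.5,-0.15,0,0,0,-1,-0.3,0,0,0,-1,-0.3,0,0,0,0,0,2.5,0,0,0,0,3,0,0,0,0,3,0,0,-3,0,2,0,0,-4,0,1,0,0,-4,1,0,0,0,-4,2,0,0]'

```text
clock: 18.45
position: [0.3517, -0.0077, 0.151]
ee_rot: [0.0, 0.989, 0.146, 0.001]
contact_force: [-0.5, 1.3, -0.2]
width: 0.0002
```

carry_out --moves '[0,0,3,0,0,0,0,4,0,0,0,0,4,0,0,0,0,4,0,0,0,0,3,0,0,0,0,2,0,0,0,0,0,0,0,0,0,0,0,0,0,0,0,0,0,0,0,0,0,0]'

```text
clock: 19.45
position: [0.3531, 0.1914, 0.1508]
ee_rot: [0.0, 0.989, 0.147, -0.0]
contact_force: [-0.2, 0.2, 0.6]
width: -0.0
```

```bash
python3 - <<'E'
from h import *
show()
im=snap('top','t7.png')[120:270,275:425]
cv2.imwrite('pics/c7.png',cv2.resize(cv2.convertScaleAbs(im,alpha=1.5),(600,600),interpolation=cv2.INTER_CUBIC))
E
```

```text
t 19.45 world [0.3531 0.1914 0.1508 0.2943] station [-1.72801e+02  4.10592e+02  1.50788e+02 -4.00000e-03] F [-0.2  0.2  0.6] width -0.0
```

View pics/c7.png

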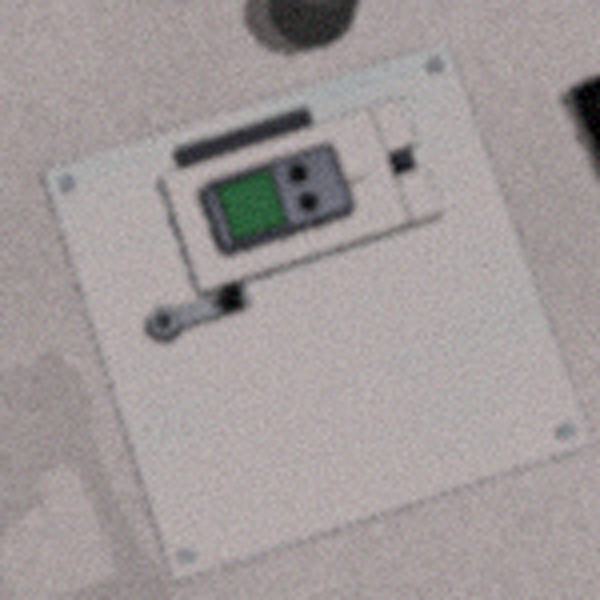

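The board is home and flush with the rail, the pin is in its notch at (401,161), and the keeper lies parallel behind it (pivot (163,322), stud (231,298)). I confirm the numbers and hand in.

```bash
python3 - <<'E'
from h import *
k=(toz('top',[np.array([231,298])/4+[275,120]],.055)[0,:2]-T0)@RS*1000
print('stud',k.round(1),'ang',np.arctan2(-(k[0]+56),195-k[1]))
b=((toz('top',np.array([(203,294),(440,213)])/4+[275,120],.026)[:,:2]-T0)@RS*1000); d=b[0]-b[1]; print('board ang',np.arctan2(-d[0],d[1]))
manip.sign_off()
E
```

```text
stud [-57.9 144.8] ang 0.03782834439859225
board ang 0.01573126567857409
the job is handed in; nothing more can be done
```

The job is done and handed in at about 19.5 s of the 64 s allowed. I used shut fingers throughout: I turned the keeper out to about 1.5 rad and swung the board about its pin onto the rail. Then I pushed the keeper back until it reached its limit, and moved the arm clear.

**Last checks (top view):**

| Check | Measured | Limit |
|---|---|---|
| Board angle to the rail | about 0.016 rad | 0.06 rad |
| Keeper angle | about 0.04 rad | 0.15 rad |

- **Board:** the pin is visibly still in the notch. I judged this from the picture and did not measure the notch-to-pin distance.
- **Bystanders:** the bottle and the visible corner of the case look unmoved in the final crop. I did not measure them, and the carton lay outside that crop. The arm kept clear of all three.
- **Calibration:** the plate corners fitted to about 4–6 mm, but the pin, keeper pivot and rail agreed with the given layout to about 2 mm. No check failed.

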